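# Drift an engine mount's bracket into line and bolt it

### The job

The rubber of the engine mount holds its steel bracket some millimetres off the holes in the stand. Gently work the tapered drift down through bracket and stand at the outer hole (away from the rubber block) until the holes line up, then bed its collar on the bracket, for half a second, with about 15 N more than the push that got it there, never over 50 N. With the drift left in there, drop the long flanged bolt fully home through the inner hole without forcing it; then pull the drift out and stand it back upright, fully down, in any free hole of the wooden block. Leave the other things alone.

Things in the scene. Friction and masses are not known exactly. Their poses are not given: they have to be found in the camera images.
- mount: Fixed grey stand of an engine mount. Foot plate 260x90x8; on two end walls a level plate 150x60x10, top 85 mm above the counter, open below. Two 16 mm through holes at x = -37.5 (outer) and +37.5 mm (inner), y = 0. Black rubber block 50x56 mm at x = +113 mm, under the bracket. Origin: on the counter below the plate's centre; x along the holes to the rubber, z up.
- stand_outer_hole (a point): Centre of the stand's outer hole at the grey plate's top, 85 mm above the counter; axes as the mount's. Over the plate lies the steel bracket, a bar 50 wide, 8 thick, with two 16 mm holes 75 mm apart. It slides along x only and starts 6.5 to 9.5 mm off towards the rubber, half covering this hole; the rubber holds its top at 93 to 98 mm (neither is measured).
- stand_inner_hole (a point): Centre of the stand's inner hole (next to the rubber block) at the grey plate's top. The rubber acts on the bracket as a spring of 1.2 N/mm, at rest 8 mm off line (about 10 N to hold it in line), with 2 N of rubbing.
- drift: Round steel drift, 0.16 kg. Origin: on the axis at the collar's underside, z to the handle end. Above: 26 mm collar 5 mm high, dark 20 mm handle to z = 56. Below: 15 mm straight shank to z = -25, then even taper to the 5 mm tip at z = -70. Stands in the block, collar on its top. Driven home, the collar rests on the bracket, the holes are in line within 3 mm and it stays put when let go.
- drift_tip (a point): Tip of the drift, on its axis 70 mm below its origin.
- bolt: Long flanged steel bolt, 0.09 kg. Origin: on the axis at the flange's underside, z to the head. Flange 26 mm wide, 4 thick; above it a tall hex head 19 mm wide to z = 26; below a plain shank 13 mm thick to z = -40, its last 5 mm tapering to 7 mm. Stands in the wooden block, flange on its top.
- rack: Fixed wooden block 200x60x80 mm high. Four 19 mm holes, 76 mm deep, in its top at x = -75, -25, +25, +75 mm (y = 0). Origin: centre of its underside, x along the row, z up. Drift, bolt and stub stand in the first three in varying order; the one at x = +75 mm is empty.
- stub: Short bolt with a flat round head 32 mm in diameter and 12 mm high and a 12 mm shank 30 mm long, standing in the wooden block; not needed, to be left alone. Origin: on its axis at the underside of the head.
- wrench: Steel wrench lying on the counter; to be left alone.
- socket: Steel socket 28 mm in diameter, 32 mm high; to be left alone.
- washer: Flat steel washer 32 mm in diameter, 4 mm thick; to be left alone.
- oil_filter: White oil filter 76 mm in diameter, 85 mm high; to be left alone.
- spray_can: Yellow spray can 66 mm in diameter, 190 mm high; to be left alone.
- mug: Steel mug 84 mm in diameter, 110 mm high; to be left alone.
- carton: Small carton 60 x 80 x 50 mm; to be left alone.
- collar: The collar of the drift, fixed to it: 26 mm in diameter, 5 mm high, just under the handle. Same origin and axes as the drift.

How it is judged:
On the way, in this order (a step that is already met when the one before it is completed fails the run):
1. the drift is down in the outer hole and its collar is pressed on the bracket with over 10 N (z of drift in the frame of stand_outer_hole below 0.0165 m and horizontal distance between drift and stand_outer_hole below 0.006 m and angle between drift's own z axis and vertical below 0.2 rad and contact force between collar and mount above 10 N), for 0.3 s.
2. with the drift still in the outer hole, the bolt is fully home in the inner hole (z of drift in the frame of stand_outer_hole below 0.0215 m and horizontal distance between drift and stand_outer_hole below 0.006 m and angle between each of drift, bolt's own z axis and vertical below 0.2 rad and z of bolt in the frame of stand_inner_hole below 0.0165 m and horizontal distance between bolt and stand_inner_hole below 0.006 m), for 0.2 s.
At the end, for the whole second after the job is handed in: Bolt fully home through bracket and stand at the inner hole (flange at most 16.5 mm above the stand's plate, tilt under 0.2 rad); drift upright (under 0.15 rad) in a hole of the wooden block, collar within 4 mm of its top; both at rest (z of bolt in the frame of stand_inner_hole below 0.0165 m and horizontal distance between bolt and stand_inner_hole below 0.006 m and angle between bolt's own z axis and vertical below 0.2 rad and z of drift in the frame of rack between 0.076 and 0.084 m and x of drift in the frame of rack between -0.085 and 0.085 m and y of drift in the frame of rack between -0.01 and 0.01 m and angle between drift's own z axis and vertical below 0.15 rad and linear speed of each of drift, bolt below 0.02 m/s); the robot touches nothing.
It fails at once if the collar is pressed on the bracket with over 50 N (contact force between collar and mount above 50 N).
It fails at once if the drift is forced: its contact forces with bracket and stand sum to over 100 N (contact force between drift and mount above 100 N).
It fails at once if the bolt is forced: more than 40 N between bolt and mount (contact force between bolt and mount above 40 N).
It fails at once if another thing on the counter or in the block is moved by more than 30 mm (distance of any of stub, wrench, socket, washer, oil_filter, spray_can, mug, carton from where it was at the start of the episode above 0.03 m).
It also fails if it takes over 72 s, if anything falls off the work surface, if the arm or the gripper's body presses on something with over 40 N, if the wrist force passes 120 N, or if a joint passes its speed limit or range.

### The arm

A 7-joint arm with a two-finger parallel gripper is mounted at the origin on the work surface. World frame = base frame: x ahead of the robot, y to its left, z up, the work surface at z = 0. Lengths are in m, angles in rad, forces in N, time in s.
With the tool pointing down it reaches from about 0.4 to 0.85 m from the base axis. Payload 10.4 kg.
Tool frame: the origin (TCP) lies on the mounting face of the last link; the fingertips stand 182 mm ahead of it and the grasp point (between the pads) lies 164 mm ahead of it; z points along the fingers, y is the line along which they close (so a half turn about z gives the same grasp; the last joint's range is limited). The gripper opens to 87 mm and grips with 3 to 60 N. Pads are 19 mm wide; open, the fingers measure 117 mm over their backs; the gripper's body (75 mm by 190 mm) begins 51 mm behind the grasp point.
Start: joints at [1.278, 0.332, -0.065, 1.46, 0.022, 1.35, -0.088], TCP at [0.167, -0.602, 0.405] pointing down, gripper open.
Joint ranges: [-2.6, 2.6], [-0.5, 2.12], [-1.47, 1.34], [0.16, 2.42], [-1.27, 4.41], [0.06, 2.06], [-2.6, 2.6]. Speed limits (rad/s): [2.22, 2.22, 2.79, 2.79, 3.14, 3.14, 3.14].

### API

Orientations are given as a unit quaternion [x, y, z, w].
In Python, from bench import manip, vision gives the robot as it stands. The module is installed in compiled form; this text tells all that it offers. Calls block until the motion is done:
- manip.goto(position, orientation): joint-space move of the TCP to a pose.
- manip.line_to(position, feed=0.15, frame=None): straight line of the TCP; frame=None keeps the orientation; feed is the mean speed in m/s.
- manip.goto_joints(angles): joint-space move.
- manip.let_go() and manip.grasp(strength=None): open the fingers fully, or close them until they stop; strength is the grip in N (None keeps the last).
- manip.wait(seconds).
- manip.solve_ik(position, orientation): joint angles nearest the present ones, or None.
- manip.get_obs(): the state.
- vision.grab_frame(name): name is "scene" or "top" or "wrist"; returns the picture (480x640x3 uint8, red, green, blue); there is no depth.
- vision.camera_info(name): a dict with "K" (3x3 intrinsics, pixels), "R" (3x3) and "t" (3): a world point X has camera coordinates R X + t; the wrist camera has in their place "tool_from_camera" (4x4, takes a point from camera to tool coordinates, whose origin is the TCP and whose axes are the flange's). Camera axes: x right, y down, z forward; pixel columns grow to the right and rows downward; lengths in m; the calibration is good to about 2 mm. A picture is of the moment at which its call begins: read the wrist's pose just before it. camera_info takes no time and is no camera call.
A pose or a line that the arm cannot do raises manip.PlanningError and nothing moves.
- manip.finish_job(): hands the job in; it is judged then, once.
The state is a dict: "t": time; "q": joint angles; "dq": joint speeds; "tau": joint torques, N m; "tool_pos": TCP position; "eef_rot": TCP orientation; "wrist_force": force on the tool from outside, world axes, zero at the start; "moment": the same for the moment, N m; "gripper_width": opening from 0.0 (shut) to 1.0 (fully open); "gripper_force": force on a finger pad.
Only numpy, scipy, OpenCV 4.12 (cv2) and the standard library are available. Lean on these libraries where they do the work, as an engineer would, in place of code of your own. Each camera call takes 0.05 s, during which the arm holds its last target. There are 200 camera calls.

## Working session

There is one attempt and no reset: what is moved stays moved. The work goes in short steps, each a Python script; the robot and the scene stay as the last script left them, time stands still between calls to the robot, and variables do not carry over. Pictures are saved under pics/ and viewed, at most 10 in all, crops included, and the job is handed in when it is done.

```bash
mkdir -p pics; ls; python3 - <<'E'
from bench import manip, vision
import cv2,numpy as np
np.set_printoptions(precision=4,suppress=True)
o=manip.get_obs(); print(o)
for n in ("top","scene"):
    i=vision.grab_frame(n); cv2.imwrite(f"pics/{n}0.png",i[:,:,::-1])
for n in ("top","scene","wrist"): print(n,vision.camera_info(n))
E
```

```text
pics
{'t': 0.0, 'q': array([ 1.2784,  0.3329, -0.0647,  1.461 ,  0.0216,  1.3499, -0.0885]), 'dq': array([-0.0003, -0.    , -0.0006, -0.0017, -0.0001, -0.0014, -0.0021]), 'tau': array([ -0.0011, -62.3274,   0.0238, -38.99  ,  -0.0615,   0.04  ,
         0.0001]), 'tool_pos': array([ 0.1665, -0.6023,  0.4039]), 'eef_rot': array([ 0.9909,  0.1345, -0.0001, -0.0007]), 'wrist_force': array([ 0.3861, -0.4695, -0.3305]), 'moment': array([-0.0241,  0.0438, -0.0117]), 'gripper_force': 0.0, 'gripper_width': 0.9975310376896684}
top {'K': array([[479.2838,   0.    , 319.6561],
       [  0.    , 479.2838, 236.6673],
       [  0.    ,   0.    ,   1.    ]]), 'R': array([[-0.0246, -0.9994, -0.024 ],
       [-0.9971,  0.0262, -0.0716],
       [ 0.0722,  0.0222, -0.9971]]), 't': array([0.0329, 0.5848, 1.2447])}
scene {'K': array([[591.0639,   0.    , 324.1583],
       [  0.    , 591.0639, 247.118 ],
       [  0.    ,   0.    ,   1.    ]]), 'R': array([[-0.7275,  0.6859,  0.0135],
       [ 0.3725,  0.4114, -0.8319],
       [-0.5762, -0.6002, -0.5548]]), 't': array([ 0.4175, -0.1635,  1.711 ])}
wrist {'K': array([[386.3551,   0.    , 319.4836],
       [  0.    , 386.3551, 236.4416],
       [  0.    ,   0.    ,   1.    ]]), 'tool_from_camera': array([[ 0.0002, -0.9646, -0.2636,  0.0717],
       [ 1.    ,  0.0001,  0.0006, -0.0007],
       [-0.0005, -0.2636,  0.9646,  0.0198],
       [ 0.    ,  0.    ,  0.    ,  1.    ]])}
```

View pics/top0.png

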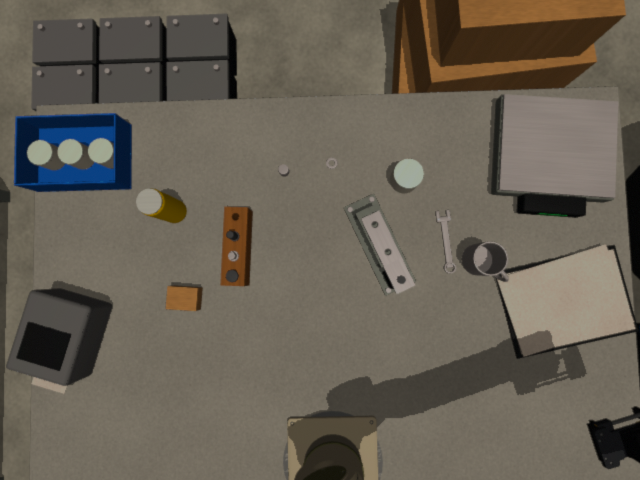

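View pics/scene0.png

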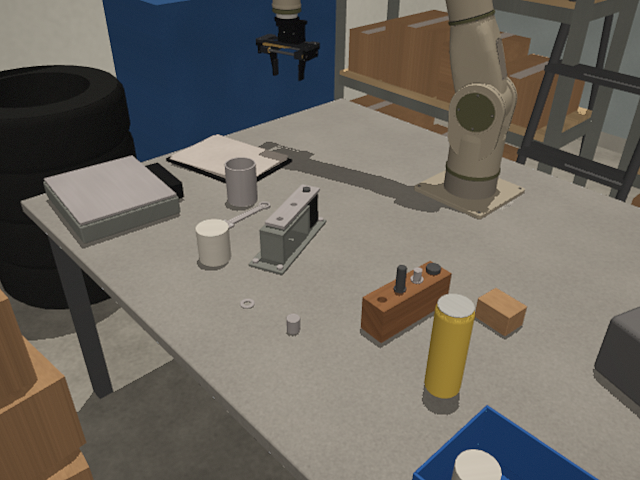

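The top view shows the rack at columns 222–250, rows 206–286: empty hole at (236,217), drift (232,236), bolt (233,257), stub (232,275). The mount's bracket runs from (365,210) to (405,290), with holes near (375,224) and (388,252). The scene view puts the rubber at the robot end, so the outer hole is the far one.

```bash
cat > h.py <<'E'
from bench import manip, vision
import cv2,numpy as np
from scipy.spatial.transform import Rotation as Rn
np.set_printoptions(precision=4,suppress=True)
def cam(name,obs=None):
    c=vision.camera_info(name)
    if name!="wrist": return c["K"],c["R"],c["t"]
    o=obs or manip.get_obs(); T=np.eye(4); T[:3,:3]=Rn.from_quat(o["eef_rot"]).as_matrix(); T[:3,3]=o["tool_pos"]
    W=np.linalg.inv(T@c["tool_from_camera"]); return c["K"],W[:3,:3],W[:3,3]
def ray(C,uv,z):
    K,R,t=C; d=R.T@np.linalg.inv(K)@np.array([*uv,1.]); o=-R.T@t
    return (o+d*(z-o[2])/d[2])[:2]
def proj(C,X):
    K,R,t=C; p=K@(R@np.asarray(X)+t); return p[:2]/p[2]
def quat(a): return [np.cos(a/2),np.sin(a/2),0,0]
def snap(name,fn):
    o=manip.get_obs(); im=vision.grab_frame(name); cv2.imwrite(f"pics/{fn}.png",im[:,:,::-1]); return cam(name,o),im
E
python3 - <<'E'
from h import *
C=cam("top")
im=cv2.imread("pics/top0.png"); hsv=cv2.cvtColor(im,cv2.COLOR_BGR2HSV)
def rect(lo,hi,box):
    x0,y0,x1,y1=box; m=cv2.inRange(hsv,lo,hi)[y0:y1,x0:x1]
    cs=cv2.findContours(m,cv2.RETR_EXTERNAL,cv2.CHAIN_APPROX_NONE)[0]; c=max(cs,key=cv2.contourArea)
    return cv2.boxPoints(cv2.minAreaRect(c))+[x0,y0]
b=rect((5,90,50),(20,255,255),(210,195,260,295)); print([ray(C,p,.08) for p in b])
for n,p,z in (("empty",(236,217),.08),("drift",(231.5,235),.136),("bolt",(233,256),.106),("stub",(232,275),.092),("outer",(375.5,224),.095),("inner",(388.5,252),.095),("stud",(402,280),.095),("can",(150,202),.19)): print(n,ray(C,p,z))
print(np.linalg.norm(ray(C,(375.5,224),.095)-ray(C,(388.5,252),.095)))
E
```

```text
[array([0.6661, 0.2682]), array([0.6641, 0.1967]), array([0.4619, 0.1995]), array([0.4635, 0.2702])]
empty [0.6368 0.2277]
drift [0.5868 0.2281]
bolt [0.5371 0.2311]
stub [0.4904 0.2371]
outer [ 0.608  -0.1232]
inner [ 0.5376 -0.153 ]
stud [ 0.4679 -0.1837]
can [0.6642 0.4059]
0.07642821290586038
```

```bash
python3 - <<'E'
from h import *
th=np.arctan2(-.0300,-.0704)
for n,p in (("outer",(.608,-.123)),("inner",(.5376,-.153)),("drift",(.587,.228)),("bolt",(.537,.231))):
  for z in (.27,.42):
    for a in ((th-np.pi/2,th+np.pi/2,th,th+np.pi) if n in("outer","inner") else (0,np.pi)):
      q=manip.solve_ik([*p,z],quat(a)); print(n,z,round(np.degrees(a)),q)
c=np.array([.574,-.137]); a=th+np.pi
manip.goto([*c,.40],quat(a)); manip.wait(.2)
print(manip.get_obs()["t"],manip.get_obs()["tool_pos"])
snap("wrist","m1")
E
```

```text
outer 0.27 -247 [ 0.6613  0.5255 -0.702   1.5976  0.3624  1.1527  0.2797]
outer 0.27 -67 [-0.6796  0.7293  1.1574  1.6718 -0.7066  1.2223 -2.0956]
outer 0.27 -157 [ 0.9781  0.8005 -1.2494  1.582   0.776   1.3341  1.6007]
outer 0.27 23 [ 0.5802  0.4952 -0.5889  1.6021  0.2955  1.1346 -1.247 ]
outer 0.42 -247 [ 0.6938  0.4115 -0.7588  1.4202  0.282   1.4208  0.3379]
outer 0.42 -67 [-0.6844  0.5287  1.162   1.4969 -0.4862  1.4342 -2.2455]
outer 0.42 -157 [ 0.9622  0.6106 -1.2446  1.4069  0.5749  1.5232  1.7258]
outer 0.42 23 [ 0.5906  0.3772 -0.61    1.4259  0.2156  1.4055 -1.1896]
inner 0.27 -247 [ 0.7477  0.3812 -0.6581  1.7656  0.2605  1.0832  0.4039]
inner 0.27 -67 [-0.7071  0.5649  1.1662  1.8383 -0.5753  1.1302 -2.0744]
inner 0.27 -157 [ 1.1467  0.6473 -1.2419  1.7483  0.65    1.2317  1.7062]
inner 0.27 23 [ 0.6592  0.3578 -0.5486  1.7701  0.2095  1.072  -1.13  ]
inner 0.42 -247 [ 0.796   0.2486 -0.7039  1.587   0.1634  1.3661  0.4768]
inner 0.42 -67 [-0.7568  0.3162  1.1697  1.6619 -0.297   1.3619 -2.2811]
inner 0.42 -157 [ 1.1647  0.4294 -1.2374  1.5716  0.4084  1.4333  1.8723]
inner 0.42 23 [ 0.678   0.2248 -0.5596  1.5928  0.1213  1.3589 -1.0638]
drift 0.27 0 [ 0.1188  0.5617 -0.7531  1.5689  0.4061  1.1734 -2.2876]
drift 0.27 180 [ 0.3012  0.6922 -1.0518  1.5595  0.6217  1.2578  0.7224]
drift 0.42 0 [ 0.2089  0.4814 -0.9126  1.388   0.3778  1.4531 -2.2619]
drift 0.42 180 [ 0.403   0.6898 -1.3325  1.3786  0.6667  1.5707  0.708 ]
bolt 0.27 0 [ 0.1892  0.4965 -0.8497  1.6907  0.4047  1.1402 -2.344 ]
bolt 0.27 180 [ 0.4153  0.6983 -1.2231  1.6809  0.6867  1.2641  0.6146]
bolt 0.42 0 [ 0.3044  0.4022 -1.0157  1.5101  0.3431  1.4202 -2.2978]
bolt 0.42 180 [ 0.3178  0.4107 -1.0375  1.5095  0.3549  1.4239  0.8357]
2.5083 [ 0.5739 -0.1376  0.4   ]
```

View pics/m1.png

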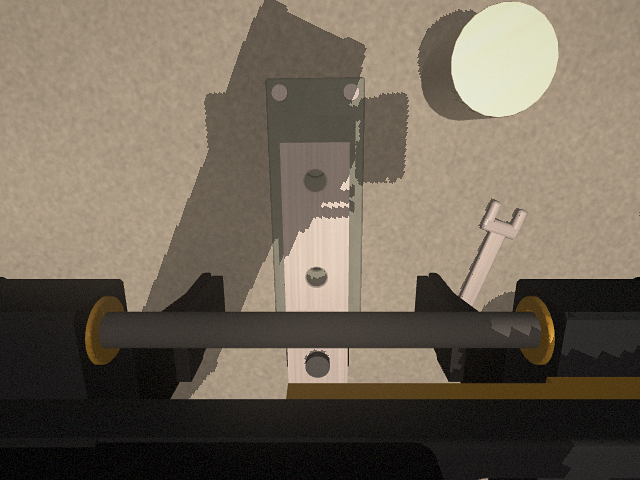

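The wrist view shows the bracket with its outer hole at (316,180) and inner hole at (317,277), and the rubber's stud at (317,364). I'll enlarge and brighten it to see the overlap region and the stand's plate.

```bash
python3 - <<'E'
import cv2,numpy as np
im=cv2.imread("pics/m1.png")[70:295,250:380]
g=(np.clip(im/255.,0,1)**.45*255).astype(np.uint8)
a=cv2.resize(g[:150],None,fx=4,fy=4,interpolation=cv2.INTER_CUBIC)
cv2.imwrite("pics/m1c.png",a)
E
```

```text
(no output)
```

View pics/m1c.png

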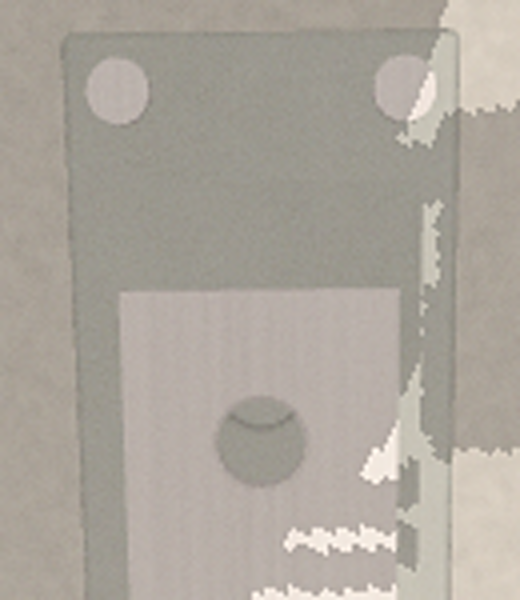

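The enlarged crop shows the bracket hole centred at zoom (261,442). The far-wall arc of the stand hole has its lower edge at about row 431, so the open lens is the upper part of the hole.

```bash
python3 - <<'E'
from h import *
C=cam("wrist")   # arm still in the m1 pose
f=lambda x,y:(250+(x+.5)/4-.5,70+(y+.5)/4-.5)
for zt in (.093,.0955,.098):
    bo=ray(C,f(261,442),zt); bi=ray(C,(316.6,277),zt); so=ray(C,f(261.5,431),.085)
    e=(bi-bo)/np.linalg.norm(bi-bo)
    wid=np.linalg.norm(ray(C,f(119.5,300),zt)-ray(C,f(400,300),zt)); dia=np.linalg.norm(ray(C,f(216,442),zt)-ray(C,f(306,442),zt))
    st=so-8e-3*e; print(zt,"bo",bo,"bi",bi,"gap",np.linalg.norm(bi-bo),"wid",wid,dia,"ang",np.degrees(np.arctan2(*e[::-1])),"stand outer",st,"d",(bo-st)@e, "perp",(bo-st)@[-e[1],e[0]])
print([ (p, ray(C,p,.008)) for p in (f(64,33),f(460,31))])
a=np.pi
manip.goto([.565,.23,.42],quat(a)); manip.wait(.2); o=manip.get_obs(); print(o["t"],o["tool_pos"],o["q"])
C,_=snap("wrist","r1")
for X in ([.587,.228,.136],[.537,.231,.106],[.637,.2277,.08]): print(proj(C,X))
E
```

```text
0.093 bo [ 0.606  -0.1195] bi [ 0.5359 -0.1505] gap 0.07662312686001847 wid 0.05073281483099152 0.01667125849430571 ang -156.11072990967932 stand outer [ 0.6143 -0.1158] d 0.009101409080719465 perp -2.7773559592254607e-05
0.0955 bo [ 0.6063 -0.1194] bi [ 0.5368 -0.1502] gap 0.07595600381002428 wid 0.050291107065310474 0.01652610935631398 ang -156.1107299096793 stand outer [ 0.6143 -0.1158] d 0.008794842359526217 perp 4.869018399197376e-06
0.098 bo [ 0.6066 -0.1193] bi [ 0.5377 -0.1498] gap 0.07528888076003029 wid 0.04984939929962945 0.016380960218322253 ang -156.11072990967932 stand outer [ 0.6143 -0.1158] d 0.008488275638332864 perp 3.751159639070477e-05
[((265.625, 77.875), array([ 0.663 , -0.0465])), ((364.625, 77.375), array([ 0.6982, -0.1281]))]
4.45 [0.5653 0.2294 0.4199] [ 0.3356  0.5121 -1.1107  1.4385  0.4572  1.4701  0.8016]
[316.911  265.7177]
[320.915  190.7079]
[317.18  297.188]
```

View pics/r1.png

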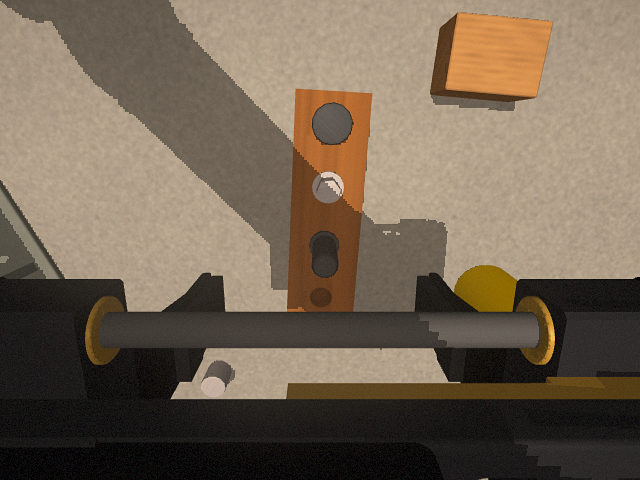

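The rack view shows the drift's handle top at about (325,266), the bolt's hex head near (328,186), the stub at (332,123) and the empty hole at (320,297). The top camera carries a y bias of about 5 mm relative to the wrist camera, so I'll trust the wrist.

```bash
python3 - <<'E'
from h import *
C=cam("wrist")
c=[ray(C,p,.08) for p in ((295,89),(372,94),(352.5,312),(288,308))]
print("corners",c,np.linalg.norm(c[0]-c[1]))
for n,p,z in (("drift",(325,266),.136),("bolt flange",(328,187),.084),("empty",(320.5,297),.08),("stub",(332.5,123),.092)): print(n,ray(C,p,z))
im=cv2.imread("pics/r1.png")[165:310,275:375]
g=((im/255.)**.45*255).astype(np.uint8)
cv2.imwrite("pics/r1c.png",cv2.resize(g,None,fx=4,fy=4,interpolation=cv2.INTER_CUBIC))
E
```

```text
corners [array([0.4614, 0.2111]), array([0.4651, 0.2711]), array([0.6515, 0.2599]), array([0.6475, 0.2014])] 0.06012987063142778
drift [0.5871 0.234 ]
bolt flange [0.5372 0.237 ]
empty [0.6367 0.2309]
stub [0.487  0.2401]
```

View pics/r1c.png

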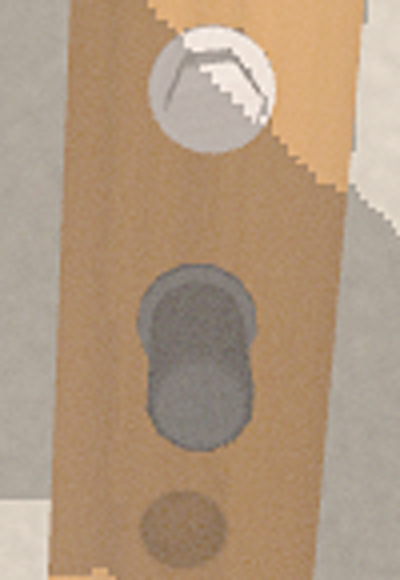

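```bash
python3 - <<'E'
from h import *
a=np.pi-.061; p=(.5871,.2340)
manip.goto([*p,.345],quat(a)); manip.line_to([*p,.279],feed=.08); 
manip.grasp(50); o=manip.get_obs(); print("w",o["gripper_width"]*87,o["gripper_force"],o["tool_pos"],o["wrist_force"])
manip.line_to([*p,.39],feed=.12); o=manip.get_obs(); print(o["gripper_width"]*87,o["wrist_force"],o["t"])
am=np.radians(113.9); e=np.array([np.cos(np.radians(-156.1)),np.sin(np.radians(-156.1))])
h=np.array([.6143,-.1158])+e*.0044
manip.goto([*h,.405],quat(am)); manip.wait(.3); o=manip.get_obs(); print(o["t"],o["tool_pos"],o["wrist_force"],o["moment"])
C,im=snap("wrist","d1"); T=o["tool_pos"]; print("tip exp",proj(C,[T[0],T[1],T[2]-.164-.105]),"bo",proj(C,[.6064,-.1194,.096]),"stand",proj(C,[.6143,-.1158,.085]))
g=((im[150:350,220:420,::-1]/255.)**.45*255).astype(np.uint8)
cv2.imwrite("pics/d1c.png",cv2.resize(g,None,fx=3,fy=3,interpolation=cv2.INTER_CUBIC))
E
```

```text
w 18.89029831182508 49.935007985914126 [0.5871 0.2339 0.279 ] [0.3847 0.2301 0.0568]
18.23200637533734 [-0.2974  0.2639 -1.6986] 8.075
9.7 [ 0.6104 -0.1167  0.405 ] [-0.8825  0.4751 -1.0293] [-0.0011 -0.1357  0.0073]
tip exp [319.7282 243.0366] bo [313.51   229.4574] stand [324.5593 225.962 ]
```

View pics/d1c.png

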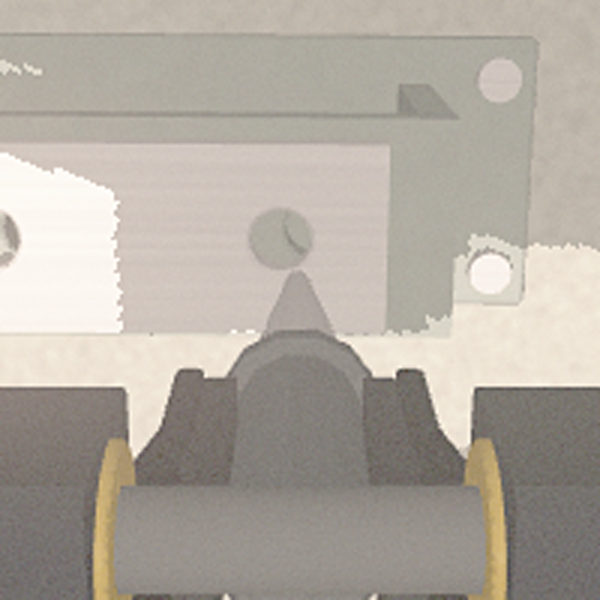

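The crop shows the tip end at about (319,243) full-frame against a predicted (319.7,243.0). The bracket hole is at (313.7,229.7) against a predicted (313.5,229.5). Measurements and grasp agree, so I'll start the descent.

```bash
cat >> h.py <<'E'
e=np.array([np.cos(np.radians(-156.1)),np.sin(np.radians(-156.1))]); n=np.array([-e[1],e[0]]); S=np.array([.6143,-.1158])
class Mv:   # command in mount frame (x along holes from outer hole, y), TCP height z
    def __init__(s,org=S): s.org=org; s.off=np.zeros(3)
    def go(s,x,y,z,feed):
        w=np.array([*(s.org+e*x+n*y),z]); manip.line_to(w+s.off,feed=feed); s.w=w
    def trim(s): s.off+=np.clip(s.w-manip.get_obs()["tool_pos"],-.002,.002)
    def st(s,f0):
        o=manip.get_obs(); F=o["wrist_force"]-f0; d=o["tool_pos"][:2]-s.org
        return o["t"],1e3*(d@e),1e3*(d@n),o["tool_pos"][2],F[:2]@e,F[:2]@n,F[2]
E
python3 - <<'E'
from h import *
m=Mv(); m.go(.0055,0,.405,.05); manip.wait(.2); m.trim(); m.go(.0055,0,.405,.05); manip.wait(.2)
f0=manip.get_obs()["wrist_force"]; print(f0,m.off); pr=lambda:print(np.array(m.st(f0)))
pr()
for z in (.38,.37,.365,.361,.358):
    m.go(.0055,0,z,.04); pr()
    if m.st(f0)[6]>5: break
else:
    for x in (.0045,.0035,.0025,.0015): m.go(x,0,.358,.02); pr()
np.save("f0.npy",np.r_[f0,m.off])
E
```

```text
[-0.0422 -0.2926 -2.2278] [-0.  0. -0.]
[10.65    5.5018 -0.0006  0.405   0.      0.      0.    ]
[11.425   5.4422  0.003   0.3801 -0.1389 -0.4156  0.6773]
[11.825   5.5791 -0.0094  0.3696 -0.9563 -0.1408  0.1684]
[12.1     5.581   0.0028  0.3647 -0.3358 -0.0049  0.9141]
[12.35    5.5679 -0.0108  0.3607  0.4203 -0.0801 -0.1927]
[12.6     5.542  -0.0275  0.3578 -0.9166  0.7453 -0.0512]
[12.85    4.389  -0.094   0.358   0.4681 -0.3606  0.908 ]
[13.1     3.5048  0.0068  0.358   0.8309  0.4338  0.576 ]
[13.35    2.568   0.0322  0.3579  1.1157 -0.4074  0.9567]
[13.6     1.5841  0.0362  0.3579  1.0179 -0.3942  1.9812]
```

```bash
python3 - <<'E'
from h import *
v=np.load("f0.npy"); f0=v[:3]; m=Mv(); yc=0.
for z in np.arange(.356,.3285,-.002):
    s=.085-(z-.269); x=min(.0015,.005-.111*max(s,0))
    m.go(x,yc,z,.02); q=np.array(m.st(f0)); print(q)
    if q[6]>22 or np.hypot(q[4],q[5])>20: print("stop"); break
E
```

```text
[13.85    1.5934  0.0449  0.3557  2.4547 -1.0826 -0.1778]
[14.1     1.5847  0.0148  0.3537  2.1192 -0.1565  0.7353]
[14.35    1.5776  0.0118  0.3518  2.2819 -0.5098  0.458 ]
[14.6     1.5753  0.0304  0.3498  1.8309  0.1941  0.2686]
[14.85    1.5601  0.0061  0.3478  3.4061  0.358   0.5013]
[15.1     1.5597  0.0143  0.3458  3.6768  0.7306 -0.1162]
[15.35    1.5559  0.0149  0.3438  3.1872 -0.2583  0.0396]
[15.6     1.5702  0.0278  0.3418  3.8088 -0.1224 -0.2707]
[15.85    1.5627  0.0138  0.3398  4.057   0.2038  0.1637]
[16.1     1.5651  0.0024  0.3378  4.5272 -0.102   0.6019]
[16.35    1.563  -0.009   0.3358  3.9048  0.1172  0.758 ]
[16.6     1.5739  0.0444  0.3338  5.3613  0.4039  1.235 ]
[16.85    1.545  -0.0016  0.3319  4.2978 -1.0858  1.032 ]
[17.1     1.5483  0.0082  0.3299  4.5389  0.2545  1.7178]
```

```bash
cat >> h.py <<'E'
def down(m,f0,zs,lim,x=None,xc=0.,yc=0.,feed=.02,K=2e-5,latx=12.):
    for z in zs:
        s=.085-(z-.269); xt=(min(.0015,.005-.111*max(s,0)) if s<45e-3 else 0.)+xc
        m.go(xt,yc,z,feed); q=np.array(m.st(f0)); print(q,round(xc*1e3,2),round(yc*1e3,2))
        if q[6]>lim or np.hypot(q[4],q[5])>30: print("stop"); break
        yc+=K*q[5]; xc+=K*(q[4]-latx if q[4]>latx else min(q[4],0))
    return xc,yc,z
E
python3 - <<'E'
from h import *
v=np.load("f0.npy"); f0=v[:3]; m=Mv()
print(down(m,f0,np.arange(.328,.2985,-.0015),14))
E
```

```text
[17.35    1.5681  0.0344  0.3279  5.1421 -0.0667  1.2938] 0.0 0.0
[17.6     1.6067  0.0582  0.3265  5.2273 -0.2834  3.2516] 0.0 -0.0
[17.85    1.5891  0.0621  0.3251  5.4669 -0.444   3.3216] 0.0 -0.01
[18.1     1.5413  0.0398  0.3237  4.8776  0.2363  3.485 ] 0.0 -0.02
[18.35    1.4601  0.0226  0.3223  5.7054 -0.4921  4.8323] 0.0 -0.01
[18.6     1.3203  0.0365  0.3207  5.5451 -0.8409  2.8238] 0.0 -0.02
[18.85    1.1837  0.0426  0.3192  5.6003 -0.367   3.3631] 0.0 -0.04
[19.1     1.0131  0.0303  0.3177  5.5658 -0.0267  3.4155] 0.0 -0.05
[19.35    0.8594  0.0626  0.3162  5.4919 -0.9493  3.5699] 0.0 -0.05
[19.6     0.6763  0.0063  0.3147  5.8674 -1.8681  4.4555] 0.0 -0.06
[19.85    0.5242 -0.0006  0.3132  7.1179  0.5145  4.1393] 0.0 -0.1
[20.1     0.3775  0.0219  0.3118  5.5137  0.1371  4.4611] 0.0 -0.09
[20.35    0.212   0.034   0.3103  6.1882 -0.2102  4.3993] 0.0 -0.09
[20.6     0.1034  0.0262  0.3088  6.6801 -0.7531  5.6348] 0.0 -0.09
[20.85    0.0516  0.0122  0.3073  6.4002 -0.0146  4.938 ] 0.0 -0.11
[21.1     0.0432  0.0246  0.3058  6.7545 -0.5089  4.9077] 0.0 -0.11
[21.35    0.039  -0.0077  0.3043  6.1393 -0.1283  4.4907] 0.0 -0.12
[21.6     0.0151  0.0062  0.3028  6.0388 -1.0861  2.8241] 0.0 -0.12
[21.85    0.0293  0.0209  0.3013  5.7178 -0.1172  3.7755] 0.0 -0.14
[22.1     0.0311 -0.0102  0.2998  6.328  -0.5628  4.2476] 0.0 -0.15
(0.0, np.float64(-0.00015663280553261324), np.float64(0.2995))
```

```bash
python3 - <<'E'
from h import *
v=np.load("f0.npy"); f0=v[:3]; m=Mv(); yc=-.00016
z=.2995
while z>.287:
    q=np.array(m.st(f0)); 
    if q[6]>8:
        manip.wait(.1); q=np.array(m.st(f0)); print(q,round(z,5))
    if q[6]>19: break
    z-=.0005 if q[6]<8 else (.0003 if q[6]<14 else .00015)
    m.go(0,yc,z,.02)
for i in range(4): manip.wait(.2); print(np.array(m.st(f0)))
print(z,manip.get_obs()["wrist_force"],manip.get_obs()["gripper_width"]*87)
E
```

```text
[24.45   -0.0216 -0.0439  0.2959  8.7882 -0.8428  9.1706] 0.295
[24.8    -0.0478 -0.0509  0.2958  7.9706 -0.9009 10.9587] 0.2947
[25.15   -0.0792 -0.0479  0.2958  9.1115 -1.9627 13.7135] 0.2944
[25.5    -0.1837 -0.1064  0.2958 10.4082 -1.8617 15.0289] 0.2941
[25.85   -0.1854 -0.0855  0.2958 10.6229 -1.607  16.3546] 0.29395
[26.2    -0.2412 -0.1098  0.2957 11.3079 -2.4892 17.562 ] 0.2938
[26.55   -0.3092 -0.1326  0.2957  9.6312 -2.1751 17.6807] 0.29365
[26.9    -0.3577 -0.1167  0.2957 10.0883 -2.3493 18.5358] 0.2935
[27.25   -0.4158 -0.1241  0.2957 11.0901 -2.6654 20.2797] 0.29335
[27.45   -0.3977 -0.1097  0.2957 11.2704 -2.0402 19.5125]
[27.65   -0.3901 -0.1202  0.2957 10.1981 -2.3411 19.6794]
[27.85   -0.4125 -0.1411  0.2957  9.2771 -1.9635 19.6046]
[28.05   -0.4045 -0.1384  0.2957 10.464  -2.6349 19.7219]
0.29335 [-10.6764  -2.123   17.494 ] 18.64549662864105
```

The collar is bedded: height is steady at 0.2957 while force rises to about 20 N, roughly 15 N over the ~4.5 N push. I'll hold a little longer, release, and fetch the bolt.

```bash
python3 - <<'E'
from h import *
v=np.load("f0.npy"); f0=v[:3]; m=Mv(); yc=-.00016
m.go(0,yc,.2931,.02); manip.wait(.4); print(np.array(m.st(f0)))
m.go(0,yc,.2955,.02); manip.wait(.1); print(np.array(m.st(f0)))
manip.let_go(); o=manip.get_obs(); print(o["t"],o["wrist_force"])
m.go(0,yc,.375,.12)
a=np.radians(161.5); p=(.5372,.2370)
manip.goto([*p,.33],quat(a)); manip.line_to([*p,.2685],feed=.08); manip.wait(.1); print(manip.get_obs()["tool_pos"],manip.get_obs()["wrist_force"])
manip.grasp(40); o=manip.get_obs(); print("w",o["gripper_width"]*87,o["gripper_force"],o["wrist_force"])
manip.line_to([*p,.40],feed=.12); o=manip.get_obs(); print(o["gripper_width"]*87,o["wrist_force"],o["t"])
I=S+.075*e; am=np.radians(203.9)
manip.goto([*I,.405],quat(am)); manip.wait(.3); o=manip.get_obs(); print(o["t"],o["tool_pos"],o["q"])
C,im=snap("wrist","b1"); T=o["tool_pos"]; print("tip exp",proj(C,[T[0],T[1],T[2]-.188-.04]),"hole",proj(C,[*I,.0967]),"drift",proj(C,[*S,.0967+.056]))
g=((im[120:360,180:460,::-1]/255.)**.45*255).astype(np.uint8)
cv2.imwrite("pics/b1c.png",cv2.resize(g,None,fx=2.5,fy=2.5,interpolation=cv2.INTER_CUBIC))
E
```

```text
[28.7    -0.5194 -0.1707  0.2957 11.3573 -2.7125 20.8611]
[29.0667  0.0175  0.0009  0.2959  5.8167 -0.5819  5.509 ]
30.3583 [-0.4761 -0.257  -0.2486]
[0.5374 0.2372 0.2691] [-0.1493 -0.0733 -0.5713]
w 17.863236045513045 40.00007450580597 [-0.1139 -0.7106  0.3296]
18.088150566323147 [ 0.2415  0.047  -1.8942] 35.9333
37.6583 [ 0.5459 -0.1455  0.405 ] [ 1.1741  0.5166 -1.322   1.5771  0.5037  1.4432  1.8066]
tip exp [318.2949 262.445 ] hole [317.9482 227.4879] drift [317.5603 354.2638]
```

View pics/b1c.png

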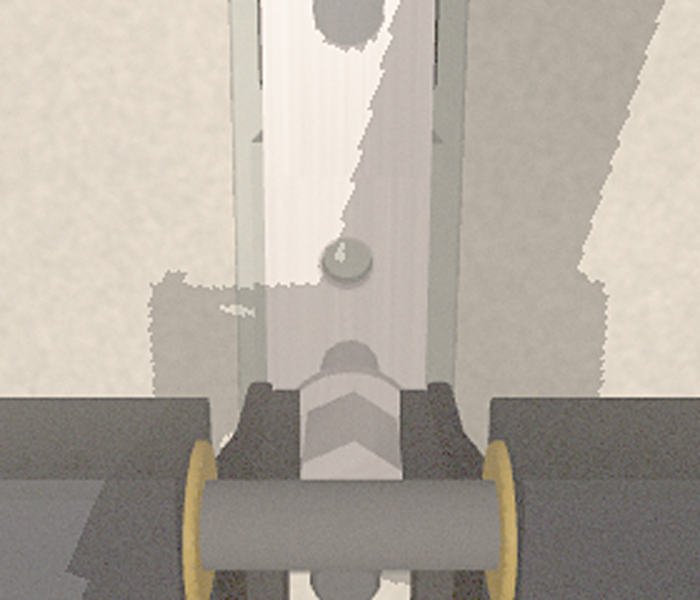

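The crop shows the bolt gripped on its flats, with its tip where predicted. The inner hole is centred at about (318.8,224.5), roughly 2 mm further toward the rubber than nominal. I'll lower there with lateral compliance.

```bash
python3 - <<'E'
from h import *
I=S+.075*e; m=Mv(I); x,y=.0013,0.
m.go(x,y,.345,.1); manip.wait(.2)
f0=manip.get_obs()["wrist_force"]; z=.345; np.save("f1.npy",f0)
while z>.2862:
    z-=.003 if z>.33 else .002
    m.go(x,y,z,.03); q=np.array(m.st(f0)); print(q,round(x*1e3,2),round(y*1e3,2))
    if q[6]>10 or np.hypot(q[4],q[5])>15: print("stop"); break
    L=q[4:6]; L=np.where(abs(L)>1.2,L,0); x+=5e-5*L[0]; y+=5e-5*L[1]
E
```

```text
[38.9083  1.3773  0.0296  0.3419 -0.2389  0.4222 -0.3556] 1.3 0.0
[39.1583  1.3621  0.0113  0.3388 -0.4435  0.0906  0.6936] 1.3 0.0
[39.4083  1.3661 -0.0329  0.3358  0.674   0.0675  1.0236] 1.3 0.0
[39.6583  1.3682 -0.0061  0.3328 -1.1212  0.4185 -0.1471] 1.3 0.0
[39.9083  1.3711 -0.0105  0.3298 -1.0093  0.7174 -0.0028] 1.3 0.0
[40.1583  1.3102 -0.0347  0.3279 -0.7265  0.7215  1.0862] 1.3 0.0
[40.4083  1.356   0.014   0.3259 -0.8456 -0.384   0.6479] 1.3 0.0
[40.6583  1.3647  0.0233  0.3238  0.1763  0.9484  0.7062] 1.3 0.0
[40.9083  1.3524  0.0026  0.3219 -0.6863  1.2039  0.1871] 1.3 0.0
[41.1583  1.3624  0.079   0.3199 -0.7436  0.0862 -0.0039] 1.3 0.06
[41.4083  1.3461  0.0495  0.3179  0.765   1.4771  1.2707] 1.3 0.06
[41.6583  1.3355  0.1261  0.3159 -1.6848  0.6659  0.5538] 1.3 0.13
[41.9083  1.2543  0.1403  0.3139 -0.4926 -0.1523  0.0714] 1.22 0.13
[42.1583  1.261   0.1149  0.3119 -0.524   0.9354 -0.2907] 1.22 0.13
[42.4083  1.2632  0.1222  0.3099 -0.4771 -0.8391 -0.3169] 1.22 0.13
[42.6583  1.2645  0.1362  0.3079 -0.1672 -0.4865  0.9917] 1.22 0.13
[42.9083  1.2523  0.1347  0.3059  0.4691 -1.2314  0.2401] 1.22 0.13
[43.1583  1.2614  0.0449  0.3039  0.3138  0.3716 -0.1857] 1.22 0.07
[43.4083  1.2356  0.051   0.3019  0.4131 -0.1555 -0.2899] 1.22 0.07
[43.6583  1.2555  0.0599  0.2999 -0.0762  0.5108 -0.3357] 1.22 0.07
[43.9083  1.2663  0.0744  0.2979 -0.3584  0.1895  0.1157] 1.22 0.07
[44.1583  1.2697  0.0515  0.2959  0.219   0.6325  0.0268] 1.22 0.07
[44.4083  1.2721  0.0865  0.2939 -0.2271  0.5368  0.4089] 1.22 0.07
[44.6583  1.2841  0.0784  0.2919 -0.7489 -0.6111  0.3143] 1.22 0.07
[44.9083  1.26    0.0503  0.2899 -0.6263 -0.1203  0.2787] 1.22 0.07
[45.1583  1.2786  0.0687  0.2879 -0.651   1.0397  0.1397] 1.22 0.07
[45.4083  1.2727  0.0541  0.2858 -0.258  -0.12   -0.5381] 1.22 0.07
```

```bash
python3 - <<'E'
from h import *
f0=np.load("f1.npy"); m=Mv(S+.075*e); z=.2855; q=[0]*7
while z>.2815 and q[6]<3:
    z-=.0005; m.go(.00122,.00007,z,.02); q=np.array(m.st(f0))
print(q,z); manip.let_go(); manip.wait(.1); m.go(.00122,.00007,.375,.15)
m=Mv(S); am=np.radians(203.9); P=S+e*.0003
manip.goto([*P,.375],quat(am)); o=manip.get_obs(); print(o["t"])
C,im=snap("wrist","c1")
g=((im[60:300,180:460,::-1]/255.)**.45*255).astype(np.uint8)
cv2.imwrite("pics/c1c.png",cv2.resize(g,None,fx=2.5,fy=2.5,interpolation=cv2.INTER_CUBIC))
print("bolt",proj(C,[*(S+.0762*e),.0967+.026]),"flange",proj(C,[*(S+.0762*e),.0967+.004]))
E
```

```text
[45.6583  1.1049  0.0605  0.2854  1.8369 -0.4205  4.7733] 0.285
48.225
bolt [316.165  123.5747] flange [316.4066 124.2111]
```

View pics/c1c.png

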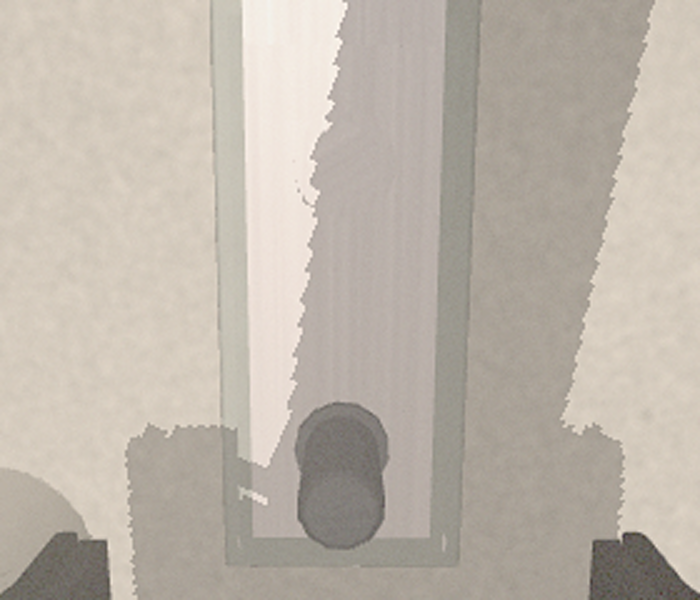

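The crop shows the drift still upright in the outer hole at about (341,505) zoom. The bolt's flange lies flat on the bracket near (340,165), where predicted, and its seating height of 0.2854 agrees. Next I'll pull the drift.

```bash
python3 - <<'E'
from h import *
P=S+e*.0003
manip.line_to([*P,.2965],feed=.1); manip.grasp(50); o=manip.get_obs(); print("w",o["gripper_width"]*87,o["t"],o["wrist_force"])
for z in (.305,.32,.345,.395):
    manip.line_to([*P,z],feed=.08); o=manip.get_obs(); print(o["t"],o["wrist_force"],o["tool_pos"])
print(o["gripper_width"]*87)
h=np.array([.5869,.2340]); a=np.pi-.061
manip.goto([*h,.375],quat(a)); manip.wait(.15); o=manip.get_obs(); print(o["t"],o["tool_pos"]); f0=o["wrist_force"]
C,im=snap("wrist","e1"); T=o["tool_pos"]; print("tip exp",proj(C,[T[0],T[1],T[2]-.2695]),"hole",proj(C,[*h,.08]))
g=((im[150:350,180:460,::-1]/255.)**.45*255).astype(np.uint8)
cv2.imwrite("pics/e1c.png",cv2.resize(g,None,fx=2.5,fy=2.5,interpolation=cv2.INTER_CUBIC))
E
```

```text
w 18.99708788946754 50.325 [ 0.1286 -1.8015  0.5347]
50.5833 [-1.2281 -3.0533  1.525 ] [ 0.614  -0.1162  0.3055]
50.925 [-4.5078 -3.6478  0.5618] [ 0.6139 -0.1159  0.3211]
51.3917 [-0.0226  0.2723 -2.1011] [ 0.6142 -0.1155  0.3458]
52.1667 [ 0.3565  0.7911 -2.002 ] [ 0.6139 -0.116   0.3946]
18.536871204298972
53.6417 [0.5876 0.2325 0.3749]
tip exp [318.8772 242.5314] hole [320.8545 231.7935]
```

View pics/e1c.png

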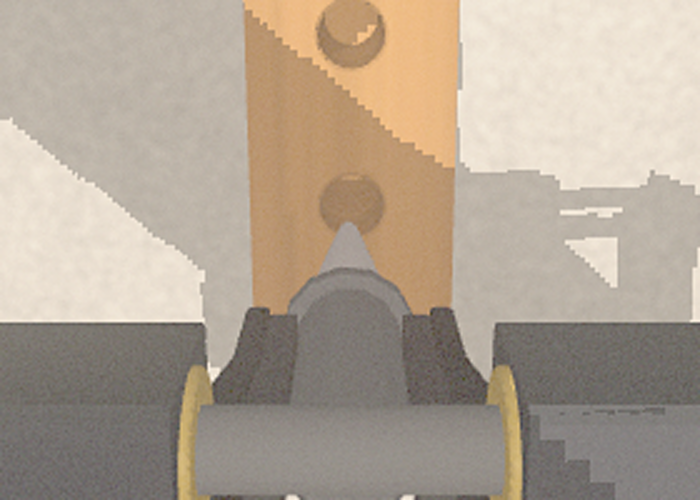

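The hole is at (320.8,232) and the tip at about (318.8,242.5), both as predicted, so I'll lower the drift.

```bash
python3 - <<'E'
from h import *
p=np.array([.5869,.2340]); manip.line_to([*p,.36],feed=.06); manip.wait(.1); f0=manip.get_obs()["wrist_force"]
z=.36; ok=False
while z>.275:
    z-=.008 if z>.292 else .0015
    manip.line_to([*p,z],feed=.05); o=manip.get_obs(); F=o["wrist_force"]-f0; print(o["t"],o["tool_pos"],F)
    if np.linalg.norm(F[:2])>3: p=p+1e-4*F[:2]
    if F[2]>5: break
if o["tool_pos"][2]<.2835:
    manip.let_go(); manip.wait(.1); manip.line_to([*p,.36],feed=.15); manip.wait(.2)
    o=manip.get_obs(); print(o["t"],o["wrist_force"])
    C,im=snap("wrist","f1")
    print("collar",proj(C,[.5869,.234,.085]),"top",proj(C,[.5869,.234,.136]))
    g=((im[150:350,180:460,::-1]/255.)**.45*255).astype(np.uint8)
    cv2.imwrite("pics/f1c.png",cv2.resize(g,None,fx=2.5,fy=2.5,interpolation=cv2.INTER_CUBIC))
E
```

```text
54.5 [0.5868 0.2339 0.3515] [0.3969 0.5478 1.3629]
54.8083 [0.5868 0.2339 0.3435] [-0.0898  0.6658  1.5417]
55.1167 [0.5868 0.2339 0.3355] [0.6353 0.4894 0.7927]
55.425 [0.5868 0.2339 0.3275] [0.0014 0.1378 1.4028]
55.7333 [0.5868 0.2339 0.3195] [ 0.6365 -0.294   1.7078]
56.0417 [0.5868 0.2339 0.3115] [-0.1637 -0.2231  1.0315]
56.35 [0.5868 0.2339 0.3036] [0.5503 0.1865 0.5271]
56.6583 [0.5868 0.2339 0.2956] [ 0.4933 -0.1239  0.8119]
56.9667 [0.5868 0.2339 0.2876] [0.0227 0.1042 0.4675]
57.2167 [0.5869 0.234  0.2865] [1.0936 0.4886 1.0618]
57.4667 [0.5869 0.234  0.2849] [0.4995 0.0099 0.7358]
57.7167 [0.5869 0.234  0.2834] [-0.065   1.2329  0.7579]
57.9667 [0.5869 0.234  0.2819] [ 0.0797  0.2182 -0.1568]
58.2167 [0.5869 0.234  0.2804] [ 0.4008  0.1337 -0.1923]
58.4667 [0.587  0.2341 0.2795] [-1.4175 -0.0262  6.7028]
60.75 [-1.0804  0.279   1.1439]
collar [319.2892 241.4303] top [319.1609 266.7094]
```

```bash
python3 -c "
from bench import manip
print(manip.finish_job())"
```

```text
the job is handed in; nothing more can be done
None
```

The job is handed in at about 61 s of the 72 s allowed, and the system gave no verdict: the drift's collar was bedded at about 20 N (about 15 N over its push), the bolt went home freely in the inner hole, and the drift is back in its own hole in the block; I judged both final seatings from contact height and force, not from a last picture.

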